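# Set the bearing play of the wax-up turntable and hold the nut

### The arm

A 6-joint arm with a two-finger parallel gripper is mounted at the origin on a cart in front of the work surface, level with it; the furniture and walls round the work are solid. World frame = base frame: x ahead of the robot, y to its left, z up, the work surface at z = 0. Lengths are in mm, angles in degrees, forces in N, time in s.
With the tool pointing down it reaches from about 300 to 850 mm from the base axis. Payload 4.2 kg.
Tool frame: the origin (TCP) lies on the centre line of the jaws, within the pads' length; the fingertips stand 14 mm ahead of it and the grasp point (between the pads) lies 5 mm behind it (env.finger_overhang is the z of the fingertips in the tool frame, in mm); z points along the fingers, y is the line along which they close (so a half turn about z gives the same grasp; the last joint's range is limited). The gripper opens to 91 mm and grips with 3 to 60 N. Pads are 32 mm wide; open, the fingers measure 118 mm over their backs; the gripper's body (76 mm by 178 mm) begins 60 mm behind the grasp point.
Start: joints at [-71.391, 18.312, 89.639, -0, 72.044, -1.146], TCP at [194.358, -541.172, 227.976] pointing down, gripper open.
Joint ranges: [-177.97, 177.97], [-48.28, 115.42], [12.27, 149.76], [-77.06, 257.06], [2.81, 150.46], [-146.56, 146.56]. Speed limits (degrees/s): [147.25, 147.25, 180, 180, 180, 180].

### API

Orientations are given as [roll, pitch, yaw] about the fixed x, y, z axes, in that order (R = Rz(yaw) Ry(pitch) Rx(roll)).
In Python, from workcell import sensors, viewer, env gives the robot as it stands. The module is installed in compiled form; this text tells all that it offers.
- The arm moves only by the tool step_arm, never from a script. Its argument "plan" is one flat list of numbers, 6 for each row, row after row: the shift along the tool's x, y, z in cm, then the turn, a rotation vector about the tool's x, y, z in rad. In form: [x, y, z, wx, wy, wz, x, y, z, wx, wy, wz, ...]. A call has 1 to 5 rows; each row shifts and turns the commanded pose from where the row before left it, along the tool's axes as they then stand; what a row does not reach is not made up. A row lasts 1/12 s, in which the tool goes at most 41.7 mm and 7.16 degrees, less where a joint would pass 70% of its speed; a pose out of reach is approached as far as the arm can. A call is refused whole if a number of a shift passes 4.17 or a number of a turn 0.125, either way. A call with a gripper value outside its range is refused whole. "hand" is the finger opening in cm, from 0 to 9.12, set as the call begins (left out, the last holds). The fingers move at their own pace and stop on an object; "newtons" is the grip in N (left out, the last holds). Time passes only in rows, so rows that do not move let the fingers close. It gives the time, the measured TCP pose, the force, the opening and the grip force at its end, in the units of the state.
- sensors.state(): the state, without advancing time (a new reading comes with each control period).
- viewer.grab_frame(name): name is "scene" or "top"; returns a dict with "img" (420x560x3 uint8, red, green, blue), "fx", "fy", "cx", "cy" (pixels), "position" and "attitude" of the camera in the world. Camera axes: x right, y down, z forward; pixel columns grow to the right and rows downward; lengths in mm; the calibration is good to about 2 mm. A picture is of the moment at which its call begins. There is no depth.
- env.job_done(): hands the job in; it is judged then, once.
Trained networks look in a picture, given as the dict that the camera call returned (one of the last four; its "shot" number tells which), for a name from the list of things; names that differ only in an ending like _2 or _b are one class to them, and where a whole thing is asked for, a point or a joint stands for the part that bears it (a point fixed in the world has none). Each returns a list of dicts, best first, with "score" (0 to 1); they miss things now and then, are a little off and sometimes report something else, mostly with a low value. They report only what shows in the picture. A call takes as long as a camera call.
- viewer.boxes_of(name, picture): "location" ([column, row] in pixels, amid what is visible of it).
- viewer.pinpoint(name, picture): "location" ([column, row] in pixels: a listed point, or the origin of a listed thing).
The state is a dict: "time_s": time; "qpos": joint angles; "qvel": joint speeds; "effort": joint torques, N m; "ee_pos": TCP position; "ee_rot": TCP orientation; "force": force on the tool from outside, world axes, zero at the start; "torque": the same for the moment, N m; "gripper_width": finger opening in mm; "gripper_force": force on a finger pad.
Only numpy, scipy, OpenCV 4.12 (cv2) and the standard library are available. Lean on these libraries where they do the work, as an engineer would, in place of code of your own. Each camera call takes 0.05 s, during which the arm holds its last target. There are 200 camera calls.

### The job

The bearing of the wax-up turntable needs setting. First turn its plate through a full turn, either way (the black knob is there for that), so that the balls settle; then screw the brass knurled nut on the spindle down (clockwise from above) until it bottoms out, and back it off a quarter turn. Finish while still gripping the nut there, keeping it still so that I can lock its grub screw, and leave the other things on the bench where they are.

Things in the scene. Friction and masses are not known exactly. Their poses are not given: they have to be found in the camera images.
- turntable: the fixed base of the turntable, heavy, grey, on rubber feet; it cannot shift. Origin on the bench surface, on the vertical axis of plate, spindle and nut. The round aluminium plate (180 mm across) has its flat top 54 mm above the bench; a low flange of 52 mm diameter (4 mm high) and a slim grey hub with a washer (27 mm diameter at most) rise from it to 75.5 mm, under the nut; the steel spindle (16 mm thread) ends 113 mm above the bench
- wheel (a joint): angle of the turntable's plate, rad, 0 at the start, positive counter-clockwise seen from above; free to turn without end both ways; light drag (0.05 N m), so it stays where it is left
- knob_grip (a point): middle of the black turning knob on the plate: an upright, round knob of 18 mm diameter and 35 mm height, from 58 to 93 mm above the bench, 70 mm from the plate's axis; it revolves freely on its pin, so a hand that grips it need not turn as the plate goes round. This point is 76 mm above the bench
- nut_turn (a joint): angle of the brass nut on its thread, rad: 0 is fully home on the washer (a hard stop); positive is unscrewed, counter-clockwise seen from above. At the start it is caught on the thread, 2.0 to 3.8 rad from home. It turns against 0.06 N m and stays where it is left; a quarter turn is 1.57 rad
- nut_grip (a point): middle of the nut, on its axis; about 88.5 mm above the bench when home, 3 mm higher for every turn unscrewed; its x axis points to the red index line on the nut's top, z is up
- adjusting_nut: the brass nut, upright, knurled, round: 33 mm diameter, 24 mm high; origin at the centre of its underside, 75.5 mm above the bench when home
- hex_key: bystander: small dark steel L-shaped key, 75 mm long, lying flat; origin near its middle
- blue_cast: bystander: light blue plaster dental cast, 53x58x26 mm, origin at its underside
- cream_cast: bystander: cream plaster dental cast, 53x58x26 mm, origin at its underside
- bur_stand: bystander: round blue stand with mounted points, 61 mm across, 32 mm high, origin at its underside
- spatula: bystander: plaster spatula with a red handle, 218 mm long, lying flat, origin at its underside
- felt_wheel: bystander: small round felt wheel, 25 mm across, 9 mm high, origin at its underside
- dappen_dish: bystander: small white glass dish, 31 mm across, 16 mm high, origin at its underside

How it is judged (in metres and radians):
On the way, in this order (a step that is already met when the one before it is completed fails the run):
1. the plate has been turned through a full turn (at least 6.0 rad from its start, either way) ((value of joint wheel above 6 rad or value of joint wheel below -6 rad)), for 0.1 s.
2. the nut has been screwed down until it bottoms out (within 0.1 rad of the stop) (value of joint nut_turn below 0.1 rad), for 0.1 s.
At the end, for the whole second after the job is handed in: the nut stands still a quarter turn (1.57 rad, within 0.35 rad) off its stop, and the fingers grip it (over 2 N, the grasp point within 25 mm of the nut's middle) (value of joint nut_turn between 1.22 and 1.92 rad and velocity of joint nut_turn between -0.1 and 0.1 rad/s and contact force between the fingers and adjusting_nut above 2 N and distance between the grasp point and nut_grip below 0.025 m); the arm keeps its last pose, push and grip.
It fails at once if a bystander (hex key, cast, bur stand, spatula, felt wheel or dish) is shifted by more than 20 mm (distance of any of hex_key, blue_cast, cream_cast, bur_stand, spatula, felt_wheel, dappen_dish from where it was at the start of the episode above 0.02 m).
It also fails if it takes over 70 s, if anything falls off the work surface, if the arm or the gripper's body presses on something with over 40 N, if the wrist force passes 120 N, or if a joint passes its speed limit or range.

## Working session

There is one attempt and no reset: what is moved stays moved. The work goes in short steps, Python scripts to look and compute and a tool call to move; the robot and the scene stay as the last step left them, time stands still between calls to the robot, and variables do not carry over. Pictures are saved under pics/ and viewed, at most 10 in all, crops included, and the job is handed in when it is done.

Besides the shell and the picture viewer there is one more tool, called after "Emit:" as name(argument=value, ...), one argument or row to a line, values as JSON. step_arm: Moves the arm, as the interface text tells. Its arguments: {"type":"object","properties":{"plan":{"type":"array","items":{"type":"number"}},"hand":{"type":"number"},"newtons":{"type":"number"}},"required":["plan"]}

```bash
mkdir -p pics
cat > h.py <<'E'
import numpy as np, cv2
from scipy.spatial.transform import Rotation as R
from workcell import sensors, viewer, env
def ray(p,uv):
    d=np.array([(uv[0]-p['cx'])/p['fx'],(uv[1]-p['cy'])/p['fy'],1.])
    a=np.array(p['attitude'],float)
    M=a if a.shape==(3,3) else R.from_euler('xyz',a,degrees=True).as_matrix()
    return np.array(p['position'],float),M@d/np.linalg.norm(d)
def tri(rs):
    A=np.zeros((3,3));b=np.zeros(3)
    for o,d in rs:
        P=np.eye(3)-np.outer(d,d);A+=P;b+=P@o
    x=np.linalg.solve(A,b); return x,[float(np.linalg.norm((np.eye(3)-np.outer(d,d))@(x-o))) for o,d in rs]
def atz(r,z): return r[0]+r[1]*(z-r[0][2])/r[1][2]
def save(p,n): cv2.imwrite('pics/'+n,cv2.cvtColor(p['img'],cv2.COLOR_RGB2BGR))
E
python3 - <<'E'
from h import *
np.set_printoptions(precision=1,suppress=True)
S=viewer.grab_frame('scene');T=viewer.grab_frame('top')
save(S,'s0.png');save(T,'t0.png')
print(S['position'],S['attitude'],T['position'],T['attitude'],S['fx'],T['fx'])
for n in ['turntable','knob_grip','nut_grip','adjusting_nut']:
    a=viewer.pinpoint(n,S);b=viewer.pinpoint(n,T)
    print(n,[(x['location'],round(x['score'],2)) for x in a[:2]],[(x['location'],round(x['score'],2)) for x in b[:2]])
    if a and b: print(tri([ray(S,a[0]['location']),ray(T,b[0]['location'])]))
for n in ['hex_key','blue_cast','cream_cast','bur_stand','spatula','felt_wheel','dappen_dish']:
    b=viewer.boxes_of(n,T); print(n,[(x['location'],round(x['score'],2),atz(ray(T,x['location']),10)) for x in b[:1]])
print(env.finger_overhang,sensors.state())
E
```

```text
[-112.   716.7  799.1] [-128.6    0.3 -134.2] [ 425.4   66.8 1334.6] [-174.4    0.4  -90.7] 428.13306804588956 408.6700555476237
turntable [([314.4, 207.8], 0.83)] [([319.1, 228.5], 0.86), ([222.3, 265.5], 0.59)]
(array([509.9, -40.6,  -1. ]), [3.8976064988715677, 3.897606498871548])
knob_grip [] [([335.4, 219.1], 0.51)]
nut_grip [([319.6, 185.2], 0.47)] [([379.1, 211.7], 0.61), ([317.0, 232.9], 0.57)]
(array([ 596. , -224.5,  -56.6]), [42.33111069364073, 42.331110693640746])
adjusting_nut [([192.8, 224.0], 0.68), ([319.9, 187.8], 0.57)] [([319.6, 235.0], 0.62)]
(array([564.7, 127. ,  65.6]), [184.69077742106566, 184.6907774210657])
hex_key [([376.1, 259.5], 0.75, array([ 404.1, -223.4,   10. ]))]
blue_cast [([375.9, 259.4], 0.58, array([ 404.5, -222.8,   10. ]))]
cream_cast [([187.0, 258.3], 0.64, array([415.2, 385.9,  10. ]))]
bur_stand [([375.0, 211.1], 0.63, array([ 560.7, -225.1,   10. ]))]
spatula [([213.8, 198.2], 0.67, array([609.8, 300.2,  10. ]))]
felt_wheel []
dappen_dish [([180.2, 209.3], 0.52, array([574.6, 409.9,  10. ]))]
14.0 {'time_s': 0.85, 'qpos': array([-71.4,  18.3,  89.6,   0. ,  72. ,  -1.1]), 'qvel': array([-0. ,  0. ,  0. ,  0. , -0. , -0.1]), 'effort': array([  0. , -41.2, -23.2,   0.1,   0. ,  -0. ]), 'ee_pos': array([ 194.3, -541.2,  228. ]), 'ee_rot': array([180. ,  -0. ,  19.8]), 'force': array([-0.7,  0.5, -0.5]), 'torque': array([ 0.1, -0. ,  0. ]), 'gripper_force': 0.0, 'gripper_width': 91.28042962583035}
```

View pics/t0.png

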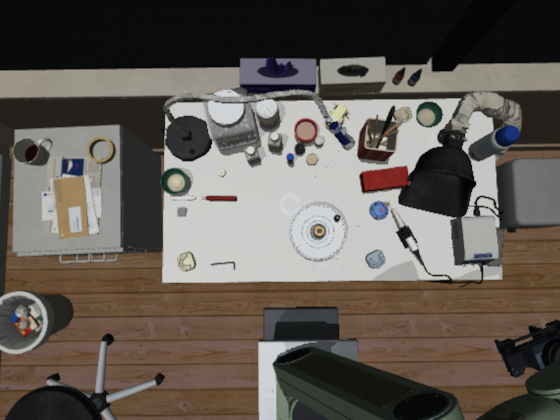

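View pics/s0.png

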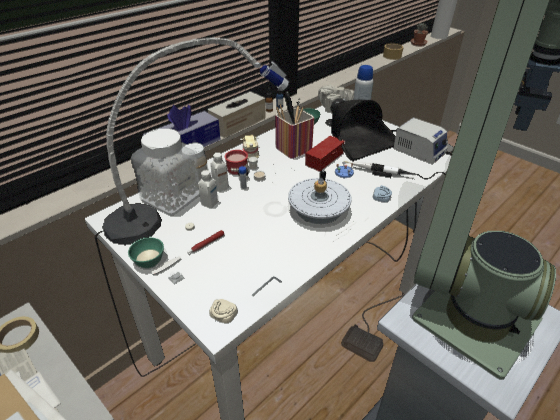

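The top view shows the plate centred at about (318,232), with the nut at (319,231) and the black knob at (337,218). In the scene view the nut is at about (320,186), with the knob just behind it at about (322,174). I'll measure these more closely.

Run:
```python
from h import *
np.set_printoptions(precision=1,suppress=True)
S=viewer.grab_frame('scene');T=viewer.grab_frame('top')
a=cv2.resize(T['img'][195:270,280:355],(400,400)[:2],interpolation=cv2.INTER_CUBIC)
b=cv2.resize(S['img'][155:230,283:358],(400,400),interpolation=cv2.INTER_CUBIC)
cv2.imwrite('pics/c.png',cv2.cvtColor(np.hstack([a,b]),cv2.COLOR_RGB2BGR))
for n in ['knob_grip','nut_grip','adjusting_nut']:
  for P in (S,T):
    print(n,[(x['location'],round(x['score'],2)) for x in viewer.pinpoint(n,P)[:3]],[(x['location'],round(x['score'],2)) for x in viewer.boxes_of(n,P)[:3]])
c=np.array([510,-40,90.]);
for P,n in((T,'T'),(S,'S')):
  M=R.from_euler('xyz',P['attitude'],degrees=True).as_matrix();q=M.T@(c-P['position']);print(n,q[0]/q[2]*P['fx']+P['cx'],q[1]/q[2]*P['fy']+P['cy'])
```

```text
knob_grip [([189.5, 256.8], 0.55), ([319.3, 176.7], 0.38)] [([321.7, 173.4], 0.54)]
knob_grip [([377.0, 259.1], 0.73), ([337.5, 217.6], 0.45)] []
nut_grip [([321.3, 184.8], 0.5)] [([323.6, 189.3], 0.45)]
nut_grip [([316.4, 230.8], 0.49)] [([314.9, 234.9], 0.59)]
adjusting_nut [([319.9, 190.1], 0.47)] [([324.3, 187.7], 0.4)]
adjusting_nut [([322.2, 232.1], 0.66)] [([313.6, 230.0], 0.39)]
T 320.4756144882954 225.64949618130714
S 317.2098911651824 182.917665662133
```

View pics/c.png

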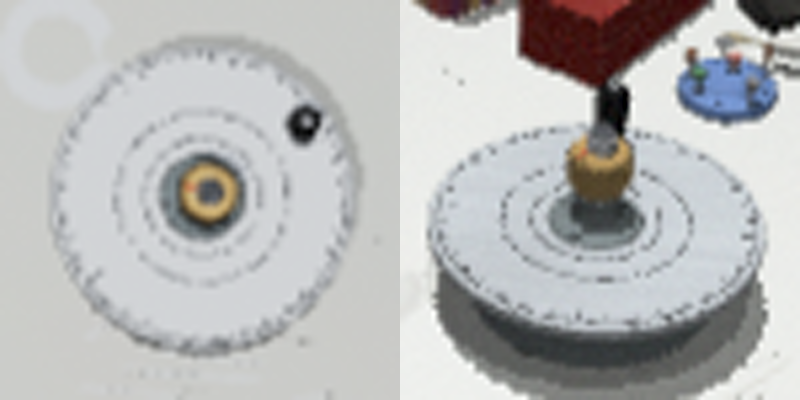

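The left crop (top view) has the nut top at (319.4,231.0), the plate centre at (318.6,231.8) and the knob at (337.0,218.1). The right crop (scene view) has the nut's middle at (320.5,187.2) and the knob at about (322.5,174.5).

Run:
```python
from h import *
np.set_printoptions(precision=1,suppress=True)
S=viewer.grab_frame('scene');T=viewer.grab_frame('top')
t=lambda u,v:ray(T,(u,v)); s=lambda u,v:ray(S,(u,v))
print('nut tri',tri([t(319.2,230.9),s(320.4,184.2)]))
print('nut top z103',atz(t(319.2,230.8),104),atz(s(320.3,182.9),104))
print('plate z54',atz(t(318.4,231.6),54))
# ellipse by contour: project plate circle and fit
from scipy.optimize import least_squares
print('knob z93',atz(t(336.8,217.9),93),'scene z76',atz(s(322.4,174.4),76),tri([t(336.8,217.9),s(322.4,172)]))
g=cv2.cvtColor(T['img'],cv2.COLOR_RGB2HSV)
m=((g[...,1]>90)&(g[...,0]>10)&(g[...,0]<30)).astype(np.uint8);m[:215]=0;m[250:]=0;m[:,:300]=0;m[:,340:]=0
v,u=np.nonzero(m);print('brass top',u.mean(),v.mean(),len(u),u.min(),u.max(),v.min(),v.max(),atz(t(u.mean(),v.mean()),103))
# project plate points for scene check
for c in ([495,-36],):
  M=R.from_euler('xyz',S['attitude'],degrees=True).as_matrix()
  for k in range(4):
    p=np.array([c[0]+90*np.cos(k*np.pi/2),c[1]+90*np.sin(k*np.pi/2),54]);q=M.T@(p-S['position']);print(q[0]/q[2]*S['fx']+S['cx'],q[1]/q[2]*S['fy']+S['cy'])
```

```text
nut tri (array([493.9, -35.1,  96.5]), [0.28781537330247303, 0.28781537330246754])
nut top z103 [493.6 -34.6 104. ] [491.8 -31.2 104. ]
plate z54 [493.8 -36.2  54. ]
knob z93 [532.8 -89.9  93. ] scene z76 [539.9 -97.7  76. ] (array([533.4, -89.7,  91.5]), [0.5990450493500998, 0.5990450493498485])
brass top 318.4516129032258 230.69354838709677 62 314 323 226 236 [494.  -32.5 103. ]
296.6342074976633 182.69049263367086
297.63980692430664 210.20408815138458
344.47056039692126 210.43883265748744
339.7796876042494 182.87049654993925
```

Emit:
step_arm(
  plan=[0,0,0,0,0,-0.1225,0,0,0,0,0,-0.1225,0,0,0,0,0,-0.1225,0,0,0,0,0,-0.1225,0,0,0,0,0,-0.1225],
  hand=4.0,
  newtons=8,
)

```text
time_s: 2.07
ee_pos: [194.4, -541.2, 228.0]
ee_rot: [180.0, -0.0, 55.2]
force: [0.4, -0.8, -0.1]
gripper_width: 60.8
gripper_force: 0.0
```

Emit:
step_arm(
  plan=[0,0,0,0,0,-0.1225,0,0,0,0,0,-0.1225,0,0,0,0,0,-0.1225,0,0,0,0,0,-0.1225,0,0,0,0,0,-0.1225],
)

```text
time_s: 2.48
ee_pos: [194.4, -541.1, 228.0]
ee_rot: [180.0, 0.0, 90.3]
force: [0.5, -0.5, 0.9]
gripper_width: 39.9
gripper_force: 0.0
```

Emit:
step_arm(
  plan=[3.2,2.4,0,0,0,0,3.2,2.4,0,0,0,0,3.2,2.4,0,0,0,0,3.2,2.4,0,0,0,0],
)

```text
time_s: 2.82
ee_pos: [291.1, -412.0, 227.9]
ee_rot: [180.0, 0.0, 89.9]
force: [0.4, 0.3, -0.7]
gripper_width: 40.3
gripper_force: 0.0
```

Target is (534,-91), so 243 mm in x and 321 mm in y remain.

Emit:
step_arm(
  plan=[3.2,2.4,0,0,0,0,3.2,2.4,0,0,0,0,3.2,2.4,0,0,0,0,3.2,2.4,0,0,0,0,3.2,2.4,0,0,0,0],
)

```text
time_s: 3.23
ee_pos: [411.5, -251.7, 228.3]
ee_rot: [180.0, 0.0, 89.9]
force: [0.7, 0.1, -1.3]
gripper_width: 40.0
gripper_force: 0.0
```

Emit:
step_arm(
  plan=[3.2,2.4,0,0,0,0,3.2,2.4,0,0,0,0,3.2,2.4,0,0,0,0,3.2,2.4,0,0,0,0,3.2,2.4,0,0,0,0],
)

```text
time_s: 3.65
ee_pos: [531.7, -91.7, 228.2]
ee_rot: [180.0, 0.0, 90.0]
force: [0.2, -0.4, -0.1]
gripper_width: 39.9
gripper_force: 0.0
```

Emit:
step_arm(
  plan=[0,0,2.5,0,0,0,0,0,2.5,0,0,0,0,0,2.5,0,0,0,0,0,0,0,0,0],
)

```text
time_s: 3.98
ee_pos: [527.7, -92.5, 148.4]
ee_rot: [-179.4, -0.1, 90.0]
force: [-0.9, 0.6, 0.3]
gripper_width: 39.6
gripper_force: 0.0
```

Run:
```python
from h import *
np.set_printoptions(precision=1,suppress=True)
S=viewer.grab_frame('scene');T=viewer.grab_frame('top')
b=cv2.resize(S['img'][120:240,250:410],(800,600),interpolation=cv2.INTER_CUBIC)
cv2.imwrite('pics/d.png',cv2.cvtColor(b,cv2.COLOR_RGB2BGR))
s=sensors.state();print(s['ee_pos'],s['ee_rot'],s['qpos'])
```

```text
[530.7 -93.5 152.9] [-179.9   -0.    89.9] [-11.2  18.6 100.9  -0.   60.6 -11.2]
```

View pics/d.png

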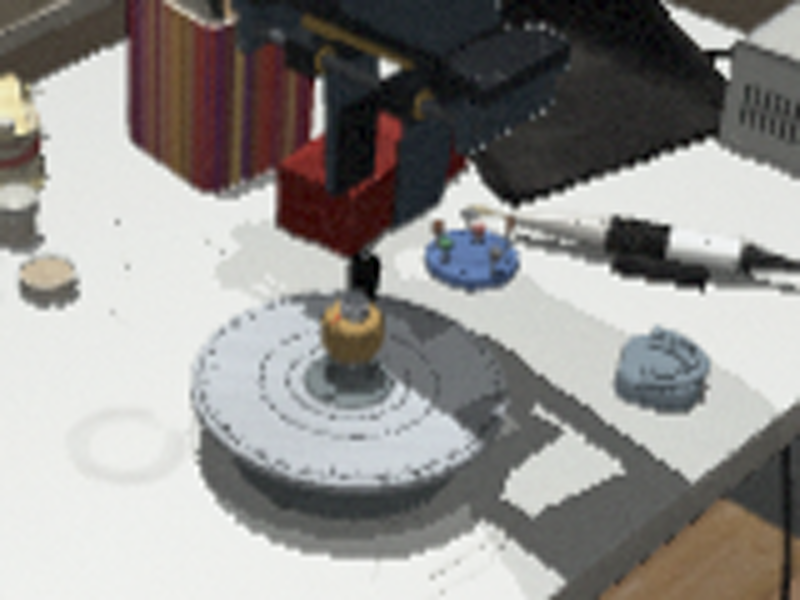

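The fingers sit above the black knob (crop about (365,270)), and the knob is clear of the nut. I'll go down and grip it.

Emit:
step_arm(
  plan=[0.1,0.2,2.5,0,0,0,0,0,2.4,0,0,0,0,0,1.5,0,0,0,0,0,0.9,0,0,0,0,0,0.4,0,0,0],
)

```text
time_s: 4.5
ee_pos: [533.4, -92.9, 76.3]
ee_rot: [179.9, 0.0, 89.9]
force: [-0.1, -0.3, 0.3]
gripper_width: 39.9
gripper_force: 0.0
```

Emit:
step_arm(
  plan=[0,0,0,0,0,0,0,0,0,0,0,0,0,0,0,0,0,0,0,0,0,0,0,0,0,0,0,0,0,0],
  hand=1.0,
)

```text
time_s: 4.92
ee_pos: [534.2, -92.9, 77.3]
ee_rot: [179.8, 0.1, 89.9]
force: [1.5, -1.7, 3.8]
gripper_width: 17.5
gripper_force: 8.0
```

Run:
```python
from h import *
np.set_printoptions(precision=1,suppress=True)
T=viewer.grab_frame('top')
s=sensors.state();print(s['ee_pos'],s['ee_rot'],s['force'],s['torque'],s['gripper_width'],s['gripper_force'])
```

```text
[534.2 -92.9  77.3] [179.8   0.1  90. ] [ 0.9 -1.3  5.1] [-0.2 -0.3 -0. ] 17.75151027608471 8.002595901489258
```

Run:
```python
import numpy as np
a=np.deg2rad(-55.2+15*np.arange(26));p=np.c_[494+70*np.cos(a),-35+70*np.sin(a)]
d=np.round(np.diff(p,axis=0)/10,2)
for i in range(0,25,5): print([(r[1],r[0]) for r in d[i:i+5].tolist()],p[i+5].round(1))
```

```text
[(1.23, 1.35), (1.54, 0.99), (1.74, 0.56), (1.83, 0.09), (1.79, -0.39)] [559.9 -11.3]
[(1.62, -0.84), (1.35, -1.23), (0.99, -1.54), (0.56, -1.74), (0.09, -1.83)] [488.1  34.8]
[(-0.39, -1.79), (-0.84, -1.62), (-1.23, -1.35), (-1.54, -0.99), (-1.74, -0.56)] [425.1 -22.6]
[(-1.83, -0.09), (-1.79, 0.39), (-1.62, 0.84), (-1.35, 1.23), (-0.99, 1.54)] [464.2 -98.3]
[(-0.56, 1.74), (-0.09, 1.83), (0.39, 1.79), (0.84, 1.62), (1.23, 1.35)] [547.5 -80.2]
```

Emit:
step_arm(
  plan=[1.23,1.35,0,0,0,0,1.54,0.99,0,0,0,0,1.74,0.56,0,0,0,0],
)

```text
time_s: 5.22
ee_pos: [564.0, -48.1, 77.1]
ee_rot: [179.8, 0.1, 89.9]
force: [-0.1, -1.4, 4.3]
gripper_width: 17.9
gripper_force: 8.0
```

Emit:
step_arm(
  plan=[1.83,0.09,0,0,0,0,1.79,-0.39,0,0,0,0,1.62,-0.84,0,0,0,0,1.35,-1.23,0,0,0,0],
)

```text
time_s: 5.55
ee_pos: [540.8, 19.7, 77.1]
ee_rot: [179.7, -0.0, 90.0]
force: [1.3, 0.7, 5.2]
gripper_width: 17.8
gripper_force: 8.0
```

Run:
```python
from h import *
np.set_printoptions(precision=2,suppress=True)
s=sensors.state();print(s['ee_pos'],s['force'],s['torque'],s['gripper_width'],s['gripper_force'])
```

```text
[540.84  19.7   77.08] [1.32 0.73 5.22] [-0.27 -0.25  0.03] 17.80062267347726 8.00678126513958
```

Forces are low and the knob is following, so I'll continue.

Emit:
step_arm(
  plan=[0.99,-1.54,0,0,0,0,0.56,-1.74,0,0,0,0,0.09,-1.83,0,0,0,0,-0.39,-1.79,0,0,0,0],
)

```text
time_s: 5.88
ee_pos: [470.1, 31.8, 77.0]
ee_rot: [179.8, -0.0, 90.0]
force: [2.7, -6.4, 3.9]
gripper_width: 17.8
gripper_force: 8.0
```

Emit:
step_arm(
  plan=[-0.84,-1.62,0,0,0,0,-1.23,-1.35,0,0,0,0,-1.54,-0.99,0,0,0,0,-1.74,-0.56,0,0,0,0],
)

```text
time_s: 6.22
ee_pos: [426.1, -22.8, 77.2]
ee_rot: [179.6, 0.0, 90.0]
force: [9.1, 0.2, -3.3]
gripper_width: 17.7
gripper_force: 8.0
```

Emit:
step_arm(
  plan=[-1.83,-0.09,0,0,0,0,-1.79,0.39,0,0,0,0,-1.62,0.84,0,0,0,0,-1.35,1.23,0,0,0,0,-0.99,1.54,0,0,0,0],
)

```text
time_s: 6.63
ee_pos: [464.2, -98.3, 77.0]
ee_rot: [179.9, -0.1, 89.8]
force: [1.8, 9.5, 6.2]
gripper_width: 17.8
gripper_force: 8.0
```

Emit:
step_arm(
  plan=[-0.56,1.74,0,0,0,0,-0.09,1.83,0,0,0,0,0.39,1.79,0,0,0,0,0.84,1.62,0,0,0,0,1.23,1.35,0,0,0,0],
)

```text
time_s: 7.05
ee_pos: [548.4, -81.4, 77.0]
ee_rot: [179.8, 0.1, 89.9]
force: [-0.8, -1.2, 5.2]
gripper_width: 17.9
gripper_force: 8.0
```

Emit:
step_arm(
  plan=[0,0,0,0,0,0,0,0,0,0,0,0,0,0,0,0,0,0],
)

```text
time_s: 7.3
ee_pos: [548.4, -81.4, 77.0]
ee_rot: [179.7, 0.1, 90.0]
force: [5.0, -3.6, 2.1]
gripper_width: 17.7
gripper_force: 8.0
```

The plate has gone through about 375° with the knob held throughout. I'll release, lift, move over the nut axis (about (495,-35)) and wind the wrist back.

Emit:
step_arm(
  plan=[0,0,0,0,0,0,0,0,0,0,0,0,0,0,0,0,0,0,0,0,0,0,0,0],
  hand=4.0,
)

```text
time_s: 7.63
ee_pos: [544.9, -80.2, 75.4]
ee_rot: [-179.9, -0.0, 89.9]
force: [-0.3, 0.4, 1.2]
gripper_width: 38.9
gripper_force: 0.0
```

Emit:
step_arm(
  plan=[0,0,-1.5,0,0,0,0,0,-2.5,0,0,0,0,0,-3.0,0,0,0,0,0,0,0,0,0],
)

```text
time_s: 7.97
ee_pos: [548.9, -80.7, 150.9]
ee_rot: [179.5, 0.1, 89.9]
force: [0.1, 0.5, 0.8]
gripper_width: 40.0
gripper_force: 0.0
```

Emit:
step_arm(
  plan=[2.32,-2.67,0,0,0,0,2.32,-2.67,0,0,0,0,0,0,0,0,0,-0.12,0,0,0,0,0,-0.12],
  hand=6.0,
)

```text
time_s: 8.3
ee_pos: [490.5, -32.7, 145.5]
ee_rot: [-179.9, -0.1, 104.1]
force: [0.5, 0.0, 0.8]
gripper_width: 59.2
gripper_force: 0.0
```

Emit:
step_arm(
  plan=[0,0,0,0,0,-0.12,0,0,0,0,0,-0.12,0,0,0,0,0,-0.12,0,0,0,0,0,-0.12,0,0,0,0,0,-0.12],
)

```text
time_s: 8.72
ee_pos: [492.0, -33.7, 145.4]
ee_rot: [-179.9, -0.1, 138.4]
force: [0.1, -0.5, -0.1]
gripper_width: 60.0
gripper_force: 0.0
```

Emit:
step_arm(
  plan=[0,0,0,0,0,-0.12,0,0,0,0,0,-0.12,0,0,0,0,0,-0.12,0,0,0,0,0,-0.12,0,0,0,0,0,-0.12],
)

```text
time_s: 9.13
ee_pos: [492.1, -33.7, 145.4]
ee_rot: [-180.0, -0.1, 172.8]
force: [0.3, 0.6, 0.7]
gripper_width: 60.0
gripper_force: 0.0
```

Emit:
step_arm(
  plan=[0,0,0,0,0,-0.12,0,0,0,0,0,-0.12,0,0,0,0,0,-0.12,0,0,0,0,0,-0.12,0,0,0,0,0,0],
)

```text
time_s: 9.55
ee_pos: [492.2, -33.7, 145.4]
ee_rot: [180.0, -0.1, -159.9]
force: [-0.1, 0.4, -0.8]
gripper_width: 59.7
gripper_force: 0.0
```

Run:
```python
from h import *
np.set_printoptions(precision=1,suppress=True)
S=viewer.grab_frame('scene');T=viewer.grab_frame('top')
b=cv2.resize(S['img'][130:220,270:390],(800,600),interpolation=cv2.INTER_CUBIC)
cv2.imwrite('pics/e.png',cv2.cvtColor(b,cv2.COLOR_RGB2BGR))
s=sensors.state();print(s['ee_pos'],s['ee_rot'],s['qpos'],s['torque'])
```

```text
[492.4 -33.7 145.6] [ 180.    -0.1 -160.2] [  -5.3   15.2  107.2    0.    57.7 -115. ] [ 0.1 -0.1  0.1]
```

View pics/e.png

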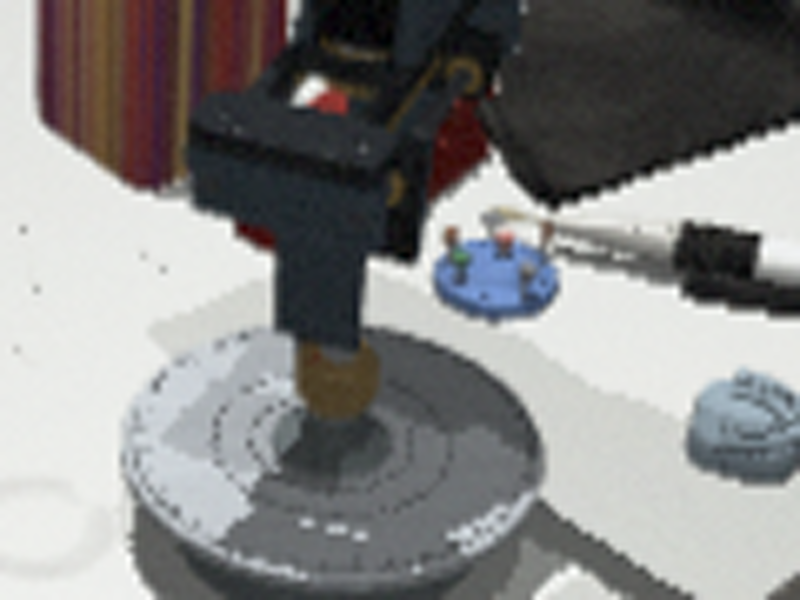

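The gripper straddles the nut's position (crop (338,380)) and the bystanders are undisturbed. Next I go down 60 mm and close.

Emit:
step_arm(
  plan=[-0.17,-0.2,1.5,0,0,0,0,0,2.0,0,0,0,0,0,1.5,0,0,0,0,0,1.0,0,0,0,0,0,0,0,0,0],
)

```text
time_s: 10.07
ee_pos: [493.6, -34.9, 84.0]
ee_rot: [179.9, -0.2, -160.1]
force: [-0.3, 0.4, 0.6]
gripper_width: 60.4
gripper_force: 0.0
```

Emit:
step_arm(
  plan=[0,0,0,0,0,0,0,0,0,0,0,0,0,0,0,0,0,0,0,0,0,0,0,0,0,0,0,0,0,0],
  hand=2.6,
  newtons=20,
)

```text
time_s: 10.48
ee_pos: [495.4, -34.3, 86.7]
ee_rot: [179.9, 0.1, -160.1]
force: [-0.2, 4.1, 3.6]
gripper_width: 33.0
gripper_force: 20.0
```

```bash
cat > st.py <<'E'
from h import *
np.set_printoptions(precision=2,suppress=True)
s=sensors.state();print(s['time_s'],s['ee_pos'],s['ee_rot'],s['qpos'][5],'F',s['force'],'T',s['torque'],s['effort'][5],s['gripper_width'],s['gripper_force'])
E
python3 st.py
```

```text
10.4833 [495.45 -34.31  86.66] [ 179.93    0.08 -160.12] -115.3082410122537 F [-0.21  4.08  3.62] T [ 0.77  0.07 -0.06] -0.040033390978351235 33.034471071647 20.00033587217331
```

Emit:
step_arm(
  plan=[0,0,0.005,0,0,0.1,0,0,0.005,0,0,0.1,0,0,0.005,0,0,0.1,0,0,0.005,0,0,0.1,0,0,0.005,0,0,0.1],
)

```text
time_s: 10.9
ee_pos: [495.5, -34.3, 86.4]
ee_rot: [179.9, 0.0, 171.0]
force: [-0.8, 3.6, 2.8]
gripper_width: 33.2
gripper_force: 20.0
```

```bash
python3 st.py
```

```text
10.9 [495.48 -34.28  86.44] [179.92   0.04 170.99] -86.39222288098438 F [-0.82  3.63  2.83] T [ 0.67 -0.01  0.07] -0.9245549328625202 33.15412398473921 19.995344281196594
```

Emit:
step_arm(
  plan=[0,0,0.005,0,0,0.1,0,0,0.005,0,0,0.1,0,0,0.005,0,0,0.1,0,0,0.005,0,0,0.1,0,0,0.005,0,0,0.1],
)

```text
time_s: 11.32
ee_pos: [495.4, -34.3, 86.2]
ee_rot: [179.9, -0.0, 142.3]
force: [-0.8, 4.4, 2.6]
gripper_width: 33.0
gripper_force: 20.0
```

Emit:
step_arm(
  plan=[0,0,0.005,0,0,0.1,0,0,0.005,0,0,0.1,0,0,0.005,0,0,0.1,0,0,0.005,0,0,0.1],
)

```text
time_s: 11.65
ee_pos: [495.5, -34.2, 86.0]
ee_rot: [179.9, -0.0, 119.4]
force: [-0.6, 3.9, 3.0]
gripper_width: 33.0
gripper_force: 20.0
```

```bash
python3 st.py
```

```text
11.65 [495.47 -34.23  85.99] [179.91  -0.04 119.43] -34.82624067991673 F [-0.61  3.91  2.95] T [0.63 0.02 0.05] -0.9249193780124187 33.01213842979828 19.995387196540833
```

Emit:
step_arm(
  plan=[0,0,0.005,0,0,0.1,0,0,0.005,0,0,0.1,0,0,0.005,0,0,0.1,0,0,0.005,0,0,0.1,0,0,0.005,0,0,0.1],
)

```text
time_s: 12.07
ee_pos: [495.5, -34.2, 85.7]
ee_rot: [179.9, -0.1, 90.8]
force: [-0.2, 3.9, 2.9]
gripper_width: 32.9
gripper_force: 20.0
```

```bash
python3 st.py
```

```text
12.0667 [495.5  -34.24  85.74] [179.94  -0.08  90.78] -6.17841378251784 F [-0.16  3.87  2.9 ] T [0.62 0.03 0.03] -0.9247754886746407 32.899766159606614 19.99542385339737
```

Emit:
step_arm(
  plan=[0,0,0.005,0,0,0.1,0,0,0.005,0,0,0.1,0,0,0.005,0,0,0.1,0,0,0.005,0,0,0.1],
)

```text
time_s: 12.4
ee_pos: [495.2, -35.1, 85.6]
ee_rot: [180.0, 0.0, 68.0]
force: [-1.8, 0.9, 4.7]
gripper_width: 32.6
gripper_force: 20.0
```

```bash
python3 st.py
```

```text
12.4 [495.17 -35.14  85.59] [179.96   0.04  68.  ] 16.685991861067667 F [-1.76  0.87  4.72] T [0.05 0.2  0.38] -0.49450675025582314 32.638361850424346 19.995268285274506
```

Torque about z jumped from 0.03 to 0.38 N m, so the nut is on the stop. I'll confirm with a little more turn.

Emit:
step_arm(
  plan=[0,0,0,0,0,0.06,0,0,0,0,0,0.06,0,0,0,0,0,0],
)

```text
time_s: 12.65
ee_pos: [495.0, -35.2, 85.5]
ee_rot: [180.0, 0.0, 61.3]
force: [-2.1, 0.0, 3.9]
gripper_width: 33.0
gripper_force: 20.0
```

```bash
python3 st.py
```

```text
12.65 [495.02 -35.18  85.45] [179.98   0.03  61.31] 23.35602717787647 F [-2.14  0.04  3.86] T [-0.01  0.33  0.28] 0.6896116957068443 33.044471223736714 20.001574158668518
```

Emit:
step_arm(
  plan=[0,0,-0.005,0,0,-0.1,0,0,-0.005,0,0,-0.1,0,0,-0.005,0,0,-0.1,0,0,-0.005,0,0,-0.1,0,0,-0.005,0,0,-0.1],
)

```text
time_s: 13.07
ee_pos: [495.5, -35.3, 85.7]
ee_rot: [179.9, 0.0, 90.3]
force: [-0.9, -0.6, 4.0]
gripper_width: 32.8
gripper_force: 20.0
```

```bash
python3 st.py
```

```text
13.0667 [495.55 -35.29  85.72] [179.93   0.03  90.29] -5.6621409946537815 F [-0.93 -0.6   3.97] T [-0.17  0.12 -0.03] 0.9220309741795063 32.760680029168725 20.00006675720215
```

Emit:
step_arm(
  plan=[0,0,-0.005,0,0,-0.1,0,0,-0.005,0,0,-0.1,0,0,-0.005,0,0,-0.1,0,0,-0.005,0,0,-0.1,0,0,-0.005,0,0,-0.1],
)

```text
time_s: 13.48
ee_pos: [496.1, -35.2, 86.0]
ee_rot: [179.9, 0.1, 118.9]
force: [0.6, 0.6, 2.9]
gripper_width: 32.7
gripper_force: 20.0
```

Emit:
step_arm(
  plan=[0,0,-0.005,0,0,-0.1,0,0,-0.005,0,0,-0.1,0,0,-0.005,0,0,-0.1,0,0,-0.005,0,0,-0.1,0,0,-0.005,0,0,-0.1],
)

```text
time_s: 13.9
ee_pos: [496.4, -34.8, 86.3]
ee_rot: [179.9, 0.1, 147.6]
force: [1.2, 1.8, 2.9]
gripper_width: 32.7
gripper_force: 20.0
```

Emit:
step_arm(
  plan=[0,0,-0.005,0,0,-0.1,0,0,0,0,0,0,0,0,0,0,0,0,0,0,0,0,0,0],
)

```text
time_s: 14.23
ee_pos: [496.5, -34.8, 86.2]
ee_rot: [179.9, 0.1, 152.9]
force: [2.0, 3.7, 4.8]
gripper_width: 33.1
gripper_force: 20.0
```

```bash
python3 st.py
python3 - <<'E'
from h import *
S=viewer.grab_frame('scene');T=viewer.grab_frame('top')
a=cv2.resize(T['img'][195:270,280:355],(400,400),interpolation=cv2.INTER_CUBIC)
b=cv2.resize(S['img'][155:230,283:358],(400,400),interpolation=cv2.INTER_CUBIC)
cv2.imwrite('pics/f.png',cv2.cvtColor(np.hstack([a,b]),cv2.COLOR_RGB2BGR))
E
```

```text
14.2333 [496.46 -34.76  86.24] [179.9    0.14 152.86] -68.25138619719237 F [1.99 3.66 4.79] T [ 0.71 -0.55  0.06] 0.04307473311200738 33.13370927060616 20.00047892332077
```

View pics/f.png

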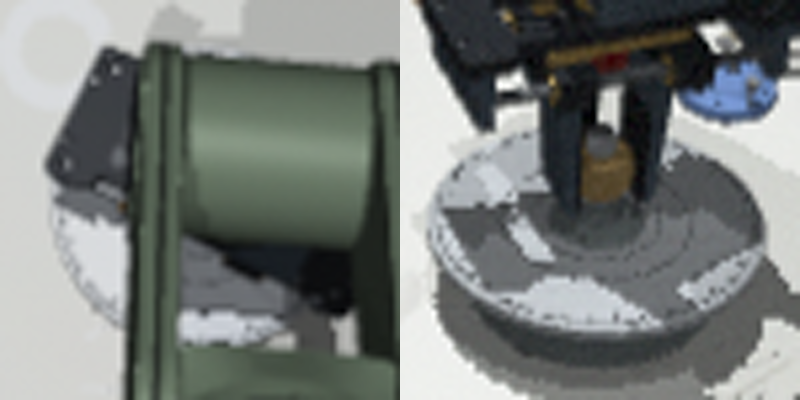

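The scene view shows both fingers gripping the brass nut. The wrist backed off 91.6° (1.60 rad) at low torque, so there was no slip, and the grip is steady at 20 N. I'll hand it in.

```bash
python3 -c "
from workcell import env
print(env.job_done())"
```

```text
the job is handed in; nothing more can be done
None
```

I handed the job in, but it returned no verdict: the plate was turned about 375°, the nut was screwed down until the torque showed it on the stop, then backed off about 1.6 rad by wrist angle, and it is still held at 20 N.

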